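Seat a keyed vial nest in its spring socket and hold it down

ROBOT

A 6-joint arm with a two-finger parallel gripper is mounted at the origin on the work surface. World frame = base frame: x ahead of the robot, y to its left, z up, the work surface at z = 0. Lengths are in mm, angles in rad, forces in N, time in s.
With the tool pointing down it reaches from about 350 to 875 mm from the base axis. Payload 4.2 kg.
Tool frame: the origin (TCP) lies at the very end of the fingers, on their centre line; the grasp point (between the pads) lies 19 mm behind it (arm.tcp_to_grasp is the x of the grasp point in the tool frame, in mm); x points along the fingers, z is the direction in which the jaws open and shut, and the axes are right-handed (so a half turn about x gives the same grasp; the last joint's range is limited). The gripper opens to 85 mm and grips with 20 to 120 N. Pads are 22 mm wide; open, the fingers measure 114 mm over their backs; the gripper's body (76 mm by 85 mm) begins 54 mm behind the grasp point. The pads swing forward as they close: fully open they stand 13 mm farther back than shut.
Start: joints at [1.449, 0.385, 0.008, 0, -1.194, -0.259], TCP at [232.256, 580.221, 231.312] pointing down, gripper open.
Joint ranges: [-3.14, 3.14], [-1.21, 2.06], [-1.07, 1.41], [-3.16, 2.05], [-2.99, -0.16], [-3.1, 3.1]. Speed limits (rad/s): [2.79, 2.79, 3.14, 3.14, 3.14, 3.14].

INTERFACE

Orientations are given as a unit quaternion [x, y, z, w].
In Python, from bench import status, get_image, job, arm gives the robot as it stands.
- The arm moves only by the tool apply_moves, never from a script. Its argument "targets" is text: rows parted by semicolons, each of 5 numbers parted by spaces: the shift along the tool's x, y, z in mm, then the turn about the tool's x in degrees, then the gripper's target within -1 to 1 (shut at 1, half-way at 0, fully open at -1). In form: dx dy dz spin hand; .... A call has 1 to 10 rows; each row is the pose to reach, as a shift and turn from the pose commanded when the call began, along the tool's axes at that moment; what a row does not reach only later rows make up. A row lasts 1/12 s, in which the tool goes at most 41.7 mm and 7.16 degrees, less where a joint would pass 70% of its speed; a pose out of reach is approached as far as the arm can. A call with a gripper value outside its range is refused whole. The fingers move at their own pace and stop on an object; the grip force is fixed at half the most. Time passes only in rows, so rows that repeat a pose let the fingers close. It gives the time, the measured TCP pose, the force and the opening at its end, in the units of the state.
- status.read_state(): the state, without advancing time (a new reading comes with each control period).
- get_image(name): name is "side" or "top"; returns a dict with "img" (384x512x3 uint8, red, green, blue), "mtx" (3x3 intrinsics, pixels), "k1" (the pictures are not rectified: a ray, as slopes to the right and down, at radius r is drawn at 1 + k1 r^2 times it, then the intrinsics apply), "world_from_camera" (4x4, takes a point from camera to world coordinates). Camera axes: x right, y down, z forward; pixel columns grow to the right and rows downward; lengths in mm; the calibration is good to about 2 mm. A picture is of the moment at which its call begins. There is no depth.
- job.job_done(): hands the job in, once; it reports no verdict.
The state is a dict: "clock": time; "joints": joint angles; "joint_vel": joint speeds; "joint_efforts": joint torques, N m; "position": TCP position; "ee_rot": TCP orientation; "contact_force": force on the tool from outside, world axes, zero at the start; "wrist_torque": the same for the moment, N m; "gripper_width": finger opening in mm.
Only numpy, scipy, OpenCV 4.12 (cv2) and the standard library are available. Lean on these libraries where they do the work, as an engineer would, in place of code of your own. Each camera call takes 0.05 s, during which the arm holds its last target.

TASK

Fit the vial nest to the capping station: lift it out of its white parking block, lower its shank into the round socket on the steel base plate and turn it while pushing until the key slips into the slot and the flange sits fully home on the socket. Then keep pushing until the sprung socket is down against its stop, and finish there, still holding the nest pressed fully down. Leave the two vials and the spanner alone.

Things in the scene. Friction and masses are not known exactly. Their poses are not given: they have to be found in the camera images.
- nest (a point): Centre of the black grip block of the loose vial nest (0.25 kg), upright in the parking block. Block: 44 mm along its x, 38 mm along its y (grip across these flat sides), 48 mm high, with a vial hole in the top. Under it is a steel flange, 42 mm diameter, 8 mm thick, its underside 32 mm below this point and its edge 2 mm proud of the flat sides. z is up.
- shank_tip (a point): Lower end of the nest's round steel shank, on its axis, 58 mm below the block's centre. Shank: 20 mm diameter, 26 mm long below the flange, end chamfered. A key 7 mm wide sticks out of it to 17 mm from the axis, towards the nest's own +x; it runs from the flange down 16 mm, so the lowest 10 mm of the shank are plain. Same axes as the nest.
- socket (a point): On the socket's axis, level with its top face at rest, 56 mm above the table; axes of the steel plate. The socket is an aluminium ring, 48 mm outside, 22 mm bore, deep enough for the whole shank; it does not turn. A 10 mm wide key slot is cut through one side from bore to outside, full height: it points anywhere within 0.45 rad either side of this point's +x, not told by these axes.
- plate: Fixed steel base plate, 200 x 150 x 12 mm (x, y, z), origin at the centre of its underside, straight below the socket. A black collar, 71 mm diameter, stands round the socket, its top 16 mm below the socket's; on its -x side a black locator with a low knob, no taller; +x is away from the robot. The slot is seen from above, or felt: off the slot the key rests on the ring, the flange 16 mm above it.
- hub (a joint): How far the sprung socket is pressed down, in m: 0 at rest (top), 0.008 on its stop. The spring needs about 5 N to start moving and about 13 N to reach the stop, and lifts the socket (even with the nest in it) back up when let go; once the key is over the slot a pressed socket jumps back up around it.
- stand: White parking block, fixed, 90 x 70 x 40 mm (x, y, z), origin at the centre of its underside. The nest's shank hangs in its 47 x 25 mm hole, long side along x, and the flange rests on its top, the key pointing along the block's +x (within 0.12 rad), which is away from the robot (within 0.4 rad of world x).
- vial_a: Bystander: small glass vial with a metal cap, 26 mm diameter, 52 mm high, upright; origin at the centre of its underside.
- vial_b: Bystander: a second, equal vial.
- spanner: Bystander: steel spanner 150 mm long lying flat on the table beyond the work, about 15 mm high.
Things that resemble listed ones, but are neither listed nor needed, are in the scene too. What is shaped like the part that bears nest but blue is not meant. There is more than one size of the plate; the job needs the larger.

How it is judged (in metres and radians):
On the way, in this order (a step that is already met when the one before it is completed fails the run):
1. the nest is lifted clear of its parking block (height (world z) of nest above 0.102 m), for 0.1 s.
2. the key is in the slot and the shank home in the socket (horizontal distance between nest and socket below 0.003 m and angle between nest's own z axis and vertical below 0.06 rad and z of nest in the frame of socket below 0.0345 m), for 0.1 s.
At the end, for the whole second after the job is handed in: The nest is upright (within 0.06 rad) on the socket's axis (within 3 mm), its flange home on the socket, the socket pressed down at least 6 of its 8 mm (nest centre less than 26.5 mm above the socket point), and the fingers still hold or press the nest with more than 3 N (horizontal distance between nest and socket below 0.003 m and angle between nest's own z axis and vertical below 0.06 rad and z of nest in the frame of socket below 0.0265 m and value of joint hub above 0.006 m and contact force between the fingers and nest_part above 3 N); the arm keeps its last pose, push and grip.
It fails at once if a vial is moved or tipped, or the spanner is moved (distance of any of vial_a, vial_b, spanner from where it was at the start of the episode above 0.02 m or angle between any of vial_a, vial_b's own z axis and vertical above 0.5 rad).
It also fails if it takes over 48 s, if anything falls off the work surface, if the arm or the gripper's body presses on something with over 40 N, if the wrist force passes 120 N, or if a joint passes its speed limit or range.

## Working session

There is one attempt and no reset: what is moved stays moved. The work goes in short steps, Python scripts to look and compute and a tool call to move; the robot and the scene stay as the last step left them, time stands still between calls to the robot, and variables do not carry over. Pictures are saved under pics/ and viewed, and the job is handed in when it is done.

Besides the shell and the picture viewer there is one more tool, called after "Call:" in YAML: its name, and indented under it one key for each argument. apply_moves: Moves the arm, as the interface text tells. Its arguments: {"type":"object","properties":{"targets":{"type":"string"}},"required":["targets"]}

```bash
ls; mkdir -p pics; python3 - <<'E'
from bench import status,get_image,arm
import cv2
print(status.read_state()); print([a for a in dir(arm) if a[0]!='_'])
for n in("side","top"):
    d=get_image(n); cv2.imwrite(f"pics/{n}0.png",d["img"][:,:,::-1]); print(d["mtx"],d["k1"],d["world_from_camera"])
E
```

```text
pics
{'clock': 0.0, 'joints': array([ 1.44859511e+00,  3.85557733e-01,  6.63551906e-03, -5.17111912e-04,
       -1.19399956e+00, -2.58613266e-01]), 'joint_vel': array([ 0.00050108, -0.00083168, -0.00023589,  0.00035273,  0.00119854,
        0.00143137]), 'joint_efforts': array([ 4.16091889e-04, -3.92291021e+01,  1.88401705e+01,  4.18638468e+00,
       -4.69400460e-03, -4.87564922e-08]), 'position': array([232.05089806, 579.69775563, 230.22197941]), 'ee_rot': array([-0.58500849, -0.39582348,  0.58625245, -0.39673278]), 'contact_force': array([-0.69043181,  0.26576797, -0.50046974]), 'wrist_torque': array([ 0.00617731,  0.037707  , -0.0316722 ]), 'gripper_width': 85.22655738508091}
['IKError', 'tcp_to_grasp']
[[350.91915013   0.         260.72015283]
 [  0.         350.91915013 193.51812491]
 [  0.           0.           1.        ]] -0.026250516572197565 [[ 7.73424746e-01 -4.46702518e-01  4.49745509e-01  1.53014892e+02]
 [-6.33847942e-01 -5.37010454e-01  5.56647608e-01 -4.99437044e+02]
 [-7.13784830e-03 -7.15595300e-01 -6.98478645e-01  7.66384097e+02]
 [ 0.00000000e+00  0.00000000e+00  0.00000000e+00  1.00000000e+00]]
[[494.26267493   0.         251.34738752]
 [  0.         494.26267493 193.96642222]
 [  0.           0.           1.        ]] -0.14214034264984965 [[-2.70718768e-02 -9.97849957e-01  5.96873239e-02  4.99718725e+02]
 [-9.99633466e-01  2.70104840e-02 -1.83529440e-03  2.66713552e+01]
 [ 2.19164931e-04 -5.97151313e-02 -9.98215435e-01  1.26918647e+03]
 [ 0.00000000e+00  0.00000000e+00  0.00000000e+00  1.00000000e+00]]
```

View pics/side0.png

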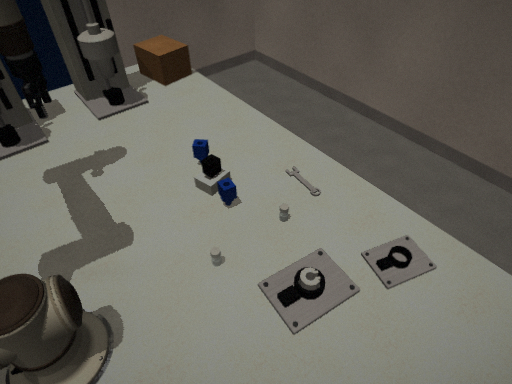

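View pics/top0.png

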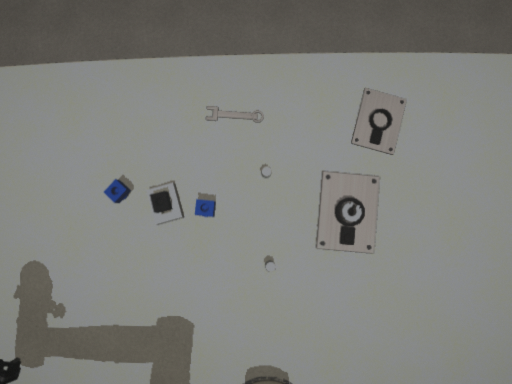

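The side view shows the black nest on its white block at about (211,165), with blue decoys at (201,148) and (227,190). The large plate's socket is at about (311,282). In the top view the nest is at (161,202), the socket at (349,212) and the vials at (266,171) and (270,266). The smaller plate at (380,120) is a decoy. I'll zoom in next.

```bash
python3 - <<'E'
import cv2,numpy as np
s=cv2.imread("pics/side0.png");t=cv2.imread("pics/top0.png")
def z(i,x,y,w,h,f):
    return cv2.convertScaleAbs(cv2.resize(i[y:y+h,x:x+w],None,fx=f,fy=f,interpolation=cv2.INTER_CUBIC),alpha=1.3)
a=np.hstack([z(t,140,172,50,56,7),z(t,322,184,56,56,7)])
b=np.hstack([z(s,185,140,50,56,7),z(s,282,254,56,56,7)])
cv2.imwrite("pics/zt.png",a);cv2.imwrite("pics/zs.png",b)
E
```

```text
(no output)
```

View pics/zt.png

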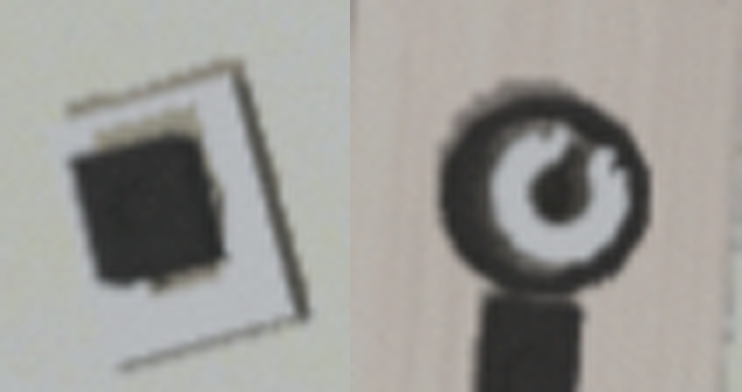

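View pics/zs.png

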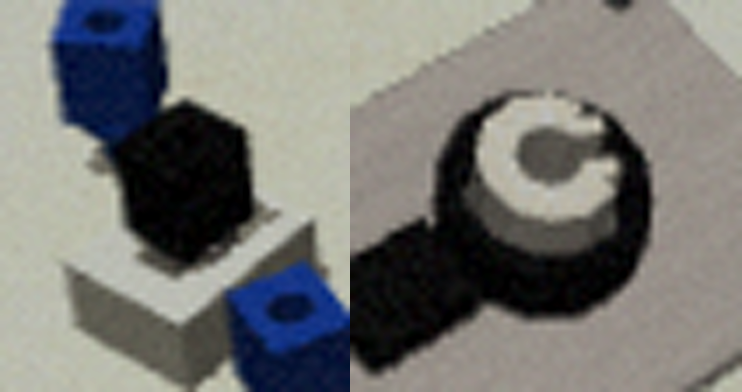

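```bash
cat > h.py <<'E'
import cv2,numpy as np
from bench import status,get_image,arm
def ray(d,p):
    p=np.asarray(p,float).reshape(-1,1,2)
    n=cv2.undistortPoints(p,d["mtx"],np.array([d["k1"],0,0,0,0.])).reshape(-1,2)
    T=d["world_from_camera"]; r=np.c_[n,np.ones(len(n))]@T[:3,:3].T
    return T[:3,3],r
def onz(d,p,z):
    o,r=ray(d,p); return o+r*((z-o[2])/r[:,2])[:,None]
def tri(d1,p1,d2,p2):
    out=[]
    for a,b in zip(np.reshape(p1,(-1,2)),np.reshape(p2,(-1,2))):
        o1,r1=ray(d1,a);o2,r2=ray(d2,b)
        A=np.stack([r1[0],-r2[0]],1);t=np.linalg.lstsq(A,o2-o1,rcond=None)[0]
        P=o1+t[0]*r1[0];Q=o2+t[1]*r2[0];out.append(np.r_[(P+Q)/2,np.linalg.norm(P-Q)])
    return np.array(out)
def proj(d,P):
    T=np.linalg.inv(d["world_from_camera"])
    return cv2.projectPoints(np.asarray(P,float).reshape(-1,1,3),cv2.Rodrigues(T[:3,:3])[0],T[:3,3],d["mtx"],np.array([d["k1"],0,0,0,0.]))[0].reshape(-1,2)
def blobs(m):
    n,l,s,c=cv2.connectedComponentsWithStats(m.astype(np.uint8)); return l,s,c
E
python3 - <<'E'
from h import *
np.set_printoptions(precision=1,suppress=True)
D={n:get_image(n) for n in("top","side")}
# image values round objects
win={"top":(322,184,56,56),"side":(282,254,56,56)}
C={}
for n,(x,y,w,h) in win.items():
    d=D[n];im=d["img"][y:y+h,x:x+w].astype(int);g=im.sum(2)/3
    sat=im.max(2)-im.min(2)
    black=(g<60)
    l,s,c=blobs(black); i=1+np.argmax(s[1:,4]);print(n,"black",s[i],c[i]+[x,y])
    f=cv2.morphologyEx((l==i).astype(np.uint8),cv2.MORPH_CLOSE,np.ones((3,3)))
    # bright: ring
    for th in(110,130,150,170):
        m=(g>th);l2,s2,c2=blobs(m)
        for j in range(1,len(s2)):
            if 60<s2[j,4]<600: print(" th",th,s2[j],c2[j]+[x,y])
    print(g[20:38,16:46].astype(int) if n=="top" else g[8:38,14:42].astype(int))
E
```

```text
top black [ 13  14  30  42 558] [347.8 218.6]
 th 110 [ 20  19  19  19 180] [350.9 212.6]
 th 130 [ 21  20  18  17 141] [351.2 212.9]
[[ 37  37  37  41  52  59  76 106 124 135 138 129 130 137 123  80  65  60
   52  49  46  41  37  40  68 124 132 132 130 132]
 [ 35  37  39  45  54  67 105 132 139 141 142 141 139 134  98  55  48  59
   71 103 106  85  46  37  47 100 129 131 132 134]
 [ 37  36  38  44  56  87 125 139 142 140 141 138 127 112  68  43  46  57
   96 131 134 103  50  37  40  67 124 131 133 133]
 [ 37  40  40  46  65 109 134 141 142 141 137 116  88  66  44  41  48  61
  119 137 136  90  52  42  37  47 101 128 132 132]
 [ 37  39  40  52  87 125 140 141 141 138 117  78  47  38  36  44  51  69
  125 139 138 102 103  71  40  38  69 127 133 134]
 [ 37  39  43  56 105 135 143 141 140 124  86  50  38  35  35  42  49  66
  116 137 140 131 132  86  43  37  60 127 133 131]
 [ 38  40  46  61 111 140 141 141 138 105  59  38  35  34  33  38  46  58
  107 135 141 141 137  87  44  37  58 126 133 131]
 [ 39  41  47  59 110 138 141 141 138 100  53  36  33  33  32  38  45  57
   98 133 142 141
[... 4357 characters left out ...]
  2   9   6   8   6  37  57  58  57  61  61  62  60  61  56  61  59  58
   59  59  50  47  49  55  15   4  11  12]
 [  1   5  12   8   7   5  47  52  57  61  63  62  61  60  62  57  62  61
   60  60  51  45  45  30  18   5  11   4]
 [  3   3   3   7   7   0  13  26  52  56  59  63  63  61  58  60  62  56
   59  58  46  25  13   6   7   8   1  11]
 [  7   0   2   0   6   7  13   4   4  11  40  55  59  57  56  53  52  53
   53  41  26  10  11   8   8  11   2  27]
 [  4   2   5   5   2   5   4  10   7  10   9  16  27  29  29  25  29  29
   17  13  13   5   5   8   8   2   5  50]
 [ 11   7   1   0   1   3   6   2   4  10   6   4   5  12   5  10   4   2
    5   8   7   4   9   8   1   1   6  76]]
```

```bash
cat >> h.py <<'E'
def rect(d,c,z,half,s=4):
    n=int(2*half*s); u=(np.arange(n)-n/2)/s
    Y,X=np.meshgrid(c[1]-u,c[0]-u) # row down = -x, col right = -y
    X=X;P=np.stack([X,Y,np.full_like(X,z)],-1).reshape(-1,3)
    m=proj(d,P).astype(np.float32).reshape(n,n,2)
    return cv2.remap(d["img"],m[...,0],m[...,1],cv2.INTER_CUBIC)
E
python3 - <<'E'
from h import *
np.set_printoptions(precision=1,suppress=True)
D={n:get_image(n) for n in("top","side")}
g0={"top":(350.9,212.6),"side":(309,276)}
R=[]
for n in D:
    d=D[n];c=onz(d,g0[n],56)[0]
    for k in range(2):
        r=rect(d,c,56,40); g=cv2.cvtColor(r,cv2.COLOR_RGB2GRAY)
        th=95
        m=(g>th).astype(np.uint8)
        l,s,cc=blobs(m); lab=[j for j in range(1,len(s)) if abs(cc[j][0]-160)<60 and abs(cc[j][1]-160)<60 and s[j,4]>3000 and s[j,2]<260]
        j=max(lab,key=lambda q:s[q,4]); cs,_=cv2.findContours((l==j).astype(np.uint8),cv2.RETR_EXTERNAL,cv2.CHAIN_APPROX_NONE)
        h=cv2.convexHull(max(cs,key=len))[:,0].astype(float)
        p=max(cs,key=len)[:,0].astype(float)
        from scipy.optimize import least_squares
        u=np.stack([c[0]-(p[:,1]-160)/4,c[1]-(p[:,0]-160)/4],1)
        # keep outer points
        cen=c[:2].copy();rad=24
        for it in range(8):
            dd=np.hypot(*(u-cen).T); sel=abs(dd-rad)<(4 if it<3 else 1.5)
            f=least_squares(lambda q:np.hypot(*(u[sel]-q[:2]).T)-q[2],[*cen,rad],loss='soft_l1',f_scale=.5); cen=f.x[:2];rad=f.x[2]
        f=cen; c=np.r_[cen,56]
    print(n,cen,rad,sel.sum(),len(u)); R.append(cv2.resize(rect(d,c,56,40),(400,400)))
cv2.imwrite("pics/sock.png",np.hstack(R)[:,:,::-1]*1)
E
```

```text
top [ 522.4 -221.2] 24.110007292274823 483 814Traceback (most recent call last):
  File "<stdin>", line 13, in <module>
ValueError: max() iterable argument is empty
```

```bash
cat > sock.py <<'E'
from h import *
from scipy.optimize import least_squares
def fit(d,g0,th,z=56):
    c=onz(d,g0,z)[0]
    for k in range(3):
        g=cv2.cvtColor(rect(d,c,z,40),cv2.COLOR_RGB2GRAY); m=(g>th).astype(np.uint8)
        l,s,cc=blobs(m); lab=[j for j in range(1,len(s)) if s[j,4]>3000 and s[j,2]<230 and abs(cc[j][0]-160)<60]
        j=max(lab,key=lambda q:s[q,4]); cs,_=cv2.findContours((l==j).astype(np.uint8),cv2.RETR_EXTERNAL,cv2.CHAIN_APPROX_NONE)
        p=max(cs,key=len)[:,0].astype(float); u=np.stack([c[0]-(p[:,1]-160)/4,c[1]-(p[:,0]-160)/4],1)
        cen=c[:2].copy();rad=24
        for it in range(8):
            dd=np.hypot(*(u-cen).T); sel=abs(dd-rad)<(4 if it<3 else 1.5)
            q=least_squares(lambda q:np.hypot(*(u[sel]-q[:2]).T)-q[2],[*cen,rad],loss='soft_l1',f_scale=.5).x; cen=q[:2];rad=q[2]
        c=np.r_[cen,z]
    return c,rad
E
python3 - <<'E'
from sock import *
np.set_printoptions(precision=1,suppress=True)
D={n:get_image(n) for n in("top","side")}
R=[];px=[]
for n,g,th in(("top",(350.9,212.6),95),("side",(309,276),118)):
    d=D[n];c,r=fit(d,g,th);print(n,c,r)
    px.append(proj(d,c)); R.append(cv2.resize(rect(d,c,56,40),(400,400)))
    g=cv2.cvtColor(rect(d,c,56,40),cv2.COLOR_RGB2GRAY)
    for rr in(13,15,17,19,21,23):
        a=np.radians(np.arange(-180,180,2)); v=g[(160-4*rr*np.cos(a)).astype(int),(160-4*rr*np.sin(a)).astype(int)]
        dk=np.degrees(a[v<95]); print(rr,dk.astype(int))
print(tri(D["top"],px[0],D["side"],px[1]))
cv2.imwrite("pics/sock.png",np.hstack(R)[:,:,::-1])
E
```

```text
top [ 522.4 -221.3   56. ] 24.09413568982206
13 [-52 -50 -48 -46 -44 -42 -40 -38 -36 -34 -32 -29 -28 -26 -24 -22 -20 -18
 -16 -14 -12 -10  -8  -6  -4  -2]
15 [-46 -44 -42 -40 -38 -36 -34 -32 -29 -28 -26 -24 -22 -20 -18 -16 -14 -12
 -10  -8]
17 [-42 -40 -38 -36 -34 -32 -29 -28 -26 -24 -22 -20 -18 -16 -14 -12]
19 [-42 -40 -38 -36 -34 -32 -29 -28 -26 -24 -22 -20 -18 -16 -14]
21 [-42 -40 -38 -36 -34 -32 -29 -28 -26 -24 -22 -20 -18 -16 -14]
23 [-68 -66 -64 -62 -59 -46 -44 -42 -40 -38 -36 -34 -32 -29 -28 -26 -24 -22
 -20 -18 -16 -14 -12   4   6   8  10  12  14]
side [ 524.2 -219.9   56. ] 23.005660876455284
13 [-44 -42 -40 -38 -36 -34 -32 -29 -28 -26 -24 -22 -20 -18 -16 -14 -12 -10
  -8  -6]
15 [-44 -42 -40 -38 -36 -34 -32 -29 -28 -26 -24 -22 -20 -18 -16 -14 -12 -10]
17 [-44 -42 -40 -38 -36 -34 -32 -29 -28 -26 -24 -22 -20 -18 -16 -14 -12]
19 [-42 -40 -38 -36 -34 -32 -29 -28 -26 -24 -22 -20 -18 -16 -14]
21 [-42 -40 -38 -36 -34 -32 -29 -28 -26 -24 -22 -20 -18 -16 -14 -12   8  10
  12  14]
23 [-68 -66 -64 -62 -59 -58 -56 -54 -50 -48 -46 -44 -42 -40 -38 -36 -34 -32
 -29 -28 -26 -24 -22 -20 -18 -16 -14 -12 -10  -8   4   6   8  10  12  14
  16]
[[ 522.6 -220.9   58.8    0.5]]
```

View pics/sock.png

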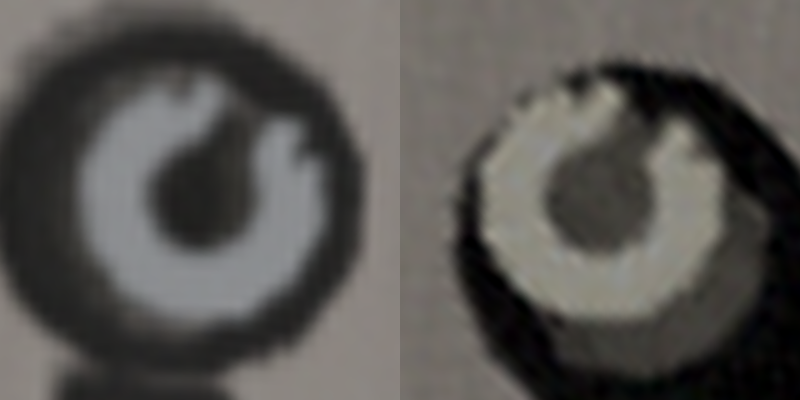

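The slot points at about -28° (world yaw) in both views. The socket is near (523,-221), and triangulation puts its top at 58.8 mm against the stated 56, with the two views about 2 mm apart. Next I'll measure the nest.

```bash
python3 - <<'E'
from h import *
np.set_printoptions(precision=1,suppress=True)
D={n:get_image(n) for n in("top","side")}
for n,(x,y,w,h) in {"top":(140,172,50,56),"side":(185,140,50,56)}.items():
    im=D[n]["img"][y:y+h,x:x+w]; g=im.max(2)
    th=75 if n=="top" else 45
    b=cv2.resize(g,None,fx=4,fy=4,interpolation=cv2.INTER_CUBIC)
    l,s,c=blobs(b<th); j=[k for k in range(1,len(s)) if s[k,4]>500]; print(n,[(s[k],c[k]/4) for k in j])
    k=max(j,key=lambda q:s[q,4])
    cs,_=cv2.findContours((l==k).astype(np.uint8),cv2.RETR_EXTERNAL,cv2.CHAIN_APPROX_NONE)
    cn=cv2.convexHull(max(cs,key=len)); ap=cv2.approxPolyDP(cn,6,True)[:,0]
    P=(ap+.5)/4-.5+[x,y]; print(P)
    print("96",onz(D[n],P,96)); print("48",onz(D[n],P,48))
R=[cv2.resize(rect(D["top"],(525,245,96),96,60,3),(400,400)),cv2.resize(rect(D["side"],(525,245,96),96,60,3),(400,400))]
cv2.imwrite("pics/nest.png",cv2.convertScaleAbs(np.hstack(R)[:,:,::-1],alpha=1.8))
E
```

```text
top [(array([137,  48,  38, 132, 612], dtype=int32), array([39. , 28.9])), (array([  42,   76,   86,   88, 5722], dtype=int32), array([21.4, 29.9]))]
[[167.4 191.4]
 [171.4 208.1]
 [162.4 212.4]
 [154.1 211.4]
 [150.1 194.6]]
96 [[581.5 224.8  96. ]
 [541.2 215.9  96. ]
 [531.7 237.7  96. ]
 [534.5 257.6  96. ]
 [574.8 266.6  96. ]]
48 [[584.8 232.9  48. ]
 [542.9 223.7  48. ]
 [533.  246.4  48. ]
 [536.  267.   48. ]
 [577.9 276.4  48. ]]
side [(array([  61,   10,   85,  144, 6070], dtype=int32), array([25.8, 24.6])), (array([ 128,  173,   72,   51, 1723], dtype=int32), array([41.5, 51.7]))]
[[206.6 142.1]
 [219.1 158.1]
 [220.9 169.4]
 [216.6 175.1]
 [210.6 177.9]
 [202.9 171.6]
 [199.9 160.9]]
96 [[601.  330.2  96. ]
 [585.1 235.9  96. ]
 [559.  188.7  96. ]
 [534.8 175.5  96. ]
 [514.8 176.6  96. ]
 [512.6 214.2  96. ]
 [532.6 262.4  96. ]]
48 [[633.  389.6  48. ]
 [616.  288.6  48. ]
 [588.  238.   48. ]
 [562.2 223.8  48. ]
 [540.7 225.   48. ]
 [538.3 265.3  48. ]
 [559.8 317.   48. ]]
```

View pics/nest.png

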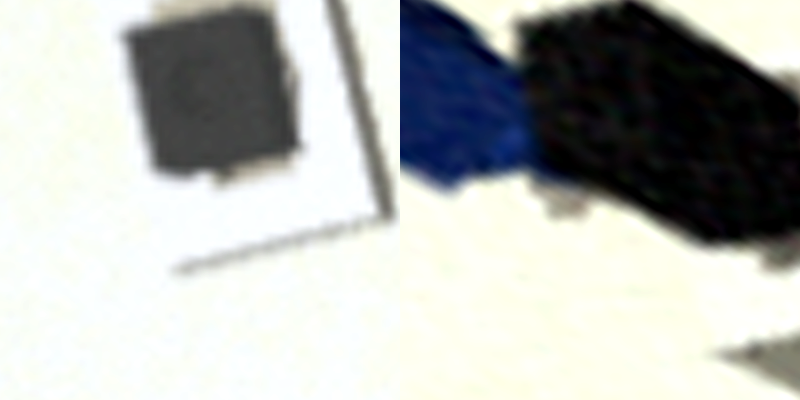

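The nest centre comes out at about (559.5, 245.2), yaw 12.5°. Its block edges measure 41–43 mm, and the heights agree with a top at about 95. Next I'll work out the approach in tool axes.

```bash
cat >> h.py <<'E'
from scipy.spatial.transform import Rotation as Ro
def tool():
    s=status.read_state(); R=Ro.from_quat(s["ee_rot"]).as_matrix(); return s,np.array(s["position"]),R
def rep(target=None,jaw=None,p0=None):
    s,p,R=tool(); np.set_printoptions(precision=2,suppress=True)
    print("t",round(s["clock"],2),"pos",p,"F",s["contact_force"],"M",s["wrist_torque"],"w",round(s["gripper_width"],1))
    print("x",R[:,0],"y",R[:,1],"z",R[:,2],"jawyaw",np.degrees(np.arctan2(R[1,2],R[0,2])),"j",s["joints"])
    if target is not None: print("shift",R.T@(np.array(target)-(p if p0 is None else p0)))
E
python3 -c "
from h import *
rep((559.5,245.2,150))
D=get_image('top')
im=D['img'].astype(int);m=(im[...,2]>im[...,0]+40)
l,s,c=blobs(m)
for k in range(1,len(s)):
  if s[k,4]>50: print(s[k],onz(D,c[k],90))
"
```

```text
t 0.5 pos [232.26 580.2  231.26] F [-0.53 -0.38 -0.79] M [ 0.01 -0.07  0.02] w 85.1
x [-0. -0. -1.] y [ 0.93 -0.37  0.  ] z [-0.37 -0.93  0.  ] jawyaw -111.81877061369939 j [ 1.45  0.38  0.01 -0.   -1.19 -0.26]
shift [ 81.28 428.31 189.36]
[104 179  22  23 262] [[587.86 354.13  90.  ]]
[195 199  19  18 287] [[540.49 138.15  90.  ]]
```

Call:
apply_moves:
  targets: "20 214 95 -17 -0.6; 60 428.3 189.4 -34.3 -0.6; 81 428.3 189.4 -34.3 -0.6; 81 428.3 189.4 -34.3 -0.6; 81 428.3 189.4 -34.3 -0.6; 81 428.3 189.4 -34.3 -0.6; 81 428.3 189.4 -34.3 -0.6; 81 428.3 189.4 -34.3 -0.6; 81 428.3 189.4 -34.3 -0.6; 81 428.3 189.4 -34.3 -0.6"

```text
clock: 1.38
position: [518.5, 286.9, 161.6]
ee_rot: [0.443, 0.551, -0.442, 0.552]
contact_force: [0.8, 0.9, 0.7]
gripper_width: 68.6
```

```bash
python3 -c "
from h import *
rep((559.5,245.2,150))"
```

```text
t 1.38 pos [518.51 286.85 161.58] F [0.77 0.9  0.75] M [ 0.07 -0.07 -0.04] w 68.6
x [ 0.  0. -1.] y [0.98 0.22 0.  ] z [ 0.22 -0.98 -0.  ] jawyaw -77.50279490538698 j [ 0.78  0.39 -0.17  0.   -1.01  1.01]
shift [11.58 31.   49.54]
```

Call:
apply_moves:
  targets: "11.6 31 49.5 0 -0.5; 11.6 31 49.5 0 -0.5; 11.6 31 49.5 0 -0.5; 11.6 31 49.5 0 -0.5"

```text
clock: 1.72
position: [558.7, 245.7, 149.5]
ee_rot: [0.443, 0.551, -0.444, 0.551]
contact_force: [-0.4, 0.2, 0.0]
gripper_width: 64.3
```

```bash
python3 -c "
from h import *
rep((559.5,245.2,55))
for n in ('top','side'):
  d=get_image(n);p=proj(d,[559,245,96])[0].astype(int)
  im=d['img'][p[1]-45:p[1]+45,p[0]-50:p[0]+50]
  cv2.imwrite(f'pics/a_{n}.png',cv2.convertScaleAbs(cv2.resize(im,(500,450),interpolation=cv2.INTER_CUBIC)[:,:,::-1],alpha=1.5))
"
```

```text
t 1.72 pos [558.75 245.7  149.49] F [-0.45  0.17  0.01] M [ 0.05  0.01 -0.01] w 64.3
x [-0. -0. -1.] y [ 0.98  0.21 -0.  ] z [ 0.21 -0.98  0.  ] jawyaw -77.65812006915417 j [ 0.68  0.43 -0.14 -0.   -1.    1.11]
shift [94.49  0.71  0.62]
```

View pics/a_side.png

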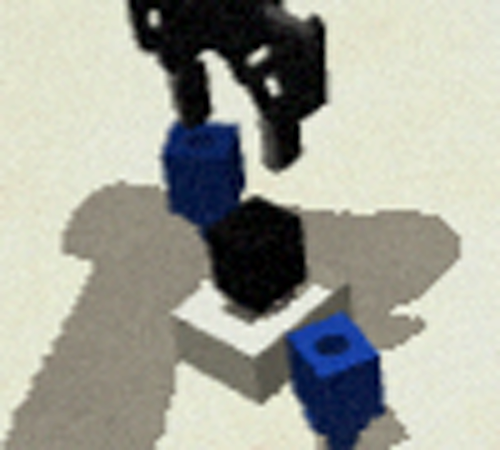

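The open fingers straddle the black nest from above (fingertips at crop (195,120) and (280,165), nest at (255,255)). I'll descend and close.

Call:
apply_moves:
  targets: "40 0.5 0.5 0 -0.5; 70 0.5 0.5 0 -0.5; 90 0.5 0.5 0 -0.5; 94 0.5 0.5 0 -0.5; 94 0.5 0.5 0 -0.5; 94 0.5 0.5 0 1; 94 0.5 0.5 0 1; 94 0.5 0.5 0 1; 94 0.5 0.5 0 1; 94 0.5 0.5 0 1"

```text
clock: 2.65
position: [560.2, 247.4, 58.5]
ee_rot: [0.444, 0.551, -0.441, 0.552]
contact_force: [-0.4, -0.5, 6.2]
gripper_width: 37.4
```

Call:
apply_moves:
  targets: "0 0 0 0 1; 0 0 0 0 1; 0 0 0 0 1; 0 0 0 0 1"

```text
clock: 2.98
position: [560.2, 247.4, 58.5]
ee_rot: [0.444, 0.551, -0.441, 0.552]
contact_force: [-0.8, 1.2, 7.0]
gripper_width: 37.1
```

```bash
python3 -c "
from h import *
rep()
for n in ('side',):
  d=get_image(n);p=proj(d,[559,245,96])[0].astype(int)
  im=d['img'][p[1]-45:p[1]+45,p[0]-50:p[0]+50]
  cv2.imwrite(f'pics/b_{n}.png',cv2.convertScaleAbs(cv2.resize(im,(500,450),interpolation=cv2.INTER_CUBIC)[:,:,::-1],alpha=2))
"
```

```text
t 2.98 pos [560.15 247.37  58.53] F [-0.8   1.16  7.  ] M [0.02 0.36 0.01] w 37.1
x [ 0.  0. -1.] y [0.98 0.22 0.  ] z [ 0.22 -0.98 -0.  ] jawyaw -77.46558389347337 j [ 0.68  0.53 -0.24  0.   -0.8   1.11]
```

View pics/b_side.png

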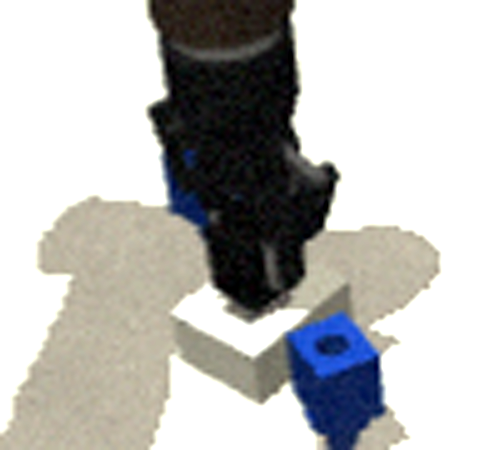

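Call:
apply_moves:
  targets: "-10 0 0 0 1; -30 0 0 0 1; -60 0 0 0 1; -90 0 0 0 1; -110 0 0 0 1; -110 0 0 0 1; -110 0 0 0 1; -110 0 0 0 1"

```text
clock: 3.7
position: [557.5, 245.7, 164.3]
ee_rot: [0.442, 0.552, -0.444, 0.55]
contact_force: [-0.6, -1.0, -3.5]
gripper_width: 37.2
```

```bash
python3 -c "
from h import *
rep((523,-221,165))
for n in ('side','top'):
  d=get_image(n);p=proj(d,[559,245,150])[0].astype(int)
  im=d['img'][p[1]-40:p[1]+50,p[0]-50:p[0]+50]
  cv2.imwrite(f'pics/c_{n}.png',cv2.convertScaleAbs(cv2.resize(im,(500,450),interpolation=cv2.INTER_CUBIC)[:,:,::-1],alpha=2))
"
```

```text
t 3.7 pos [557.46 245.7  164.29] F [-0.58 -1.03 -3.47] M [-0.    0.04  0.01] w 37.2
x [-0. -0. -1.] y [ 0.98  0.22 -0.  ] z [ 0.22 -0.98  0.  ] jawyaw -77.566302804752 j [ 0.68  0.41 -0.12 -0.   -1.04  1.11]
shift [  -0.06 -134.14  448.33]
```

View pics/c_side.png

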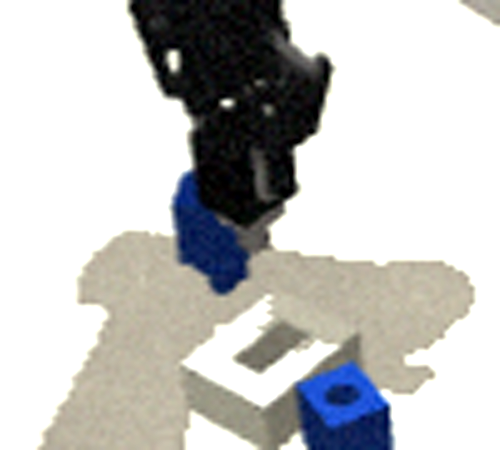

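The nest is lifted, with the shank visible below it at crop (255,235) and the block's slot empty. I'll carry it towards the socket and turn the key to -28°.

Call:
apply_moves:
  targets: "0 -13 45 5 1; 0 -26 90 10 1; 0 -40 134 15 1; 0 -54 180 20 1; 0 -67 224 25 1; 0 -80 269 30 1; 0 -94 314 35 1; 0 -107 359 40.5 1; 0 -121 404 40.5 1; 0 -134 448 40.5 1"

```text
clock: 4.63
position: [527.3, -171.0, 164.6]
ee_rot: [-0.605, -0.365, 0.607, -0.363]
contact_force: [1.2, 0.2, -2.2]
gripper_width: 37.5
```

```bash
python3 -c "
from h import *
rep((523,-221,165))"
```

```text
t 4.63 pos [ 527.26 -171.    164.55] F [ 1.19  0.21 -2.23] M [ 0.05 -0.08  0.06] w 37.5
x [-0.  0. -1.] y [ 0.88 -0.47 -0.  ] z [-0.47 -0.88  0.  ] jawyaw -118.02331470601725 j [-0.02  0.33 -0.26 -0.   -0.99  1.1 ]
shift [-0.45 19.73 46.14]
```

Call:
apply_moves:
  targets: "0 19.7 46 0 1; 0 19.7 46 0 1; 0 19.7 46 0 1; 20 19.7 46 0 1; 20 19.7 46 0 1; 20 19.7 46 0 1"

```text
clock: 5.13
position: [523.2, -218.0, 144.2]
ee_rot: [-0.605, -0.366, 0.607, -0.363]
contact_force: [-0.2, 0.2, -2.4]
gripper_width: 37.5
```

```bash
python3 -c "
from h import *
rep((523,-221,120))
for n in ('side','top'):
  d=get_image(n);p=proj(d,[523,-221,90])[0].astype(int)
  im=d['img'][p[1]-40:p[1]+40,p[0]-50:p[0]+50]
  cv2.imwrite(f'pics/d_{n}.png',cv2.convertScaleAbs(cv2.resize(im,(800,640)[:2],interpolation=cv2.INTER_CUBIC)[:600,:,::-1],alpha=2))
"
```

```text
t 5.13 pos [ 523.16 -217.96  144.24] F [-0.17  0.18 -2.38] M [ 0.04 -0.05 -0.06] w 37.5
x [-0.  0. -1.] y [ 0.88 -0.47 -0.  ] z [-0.47 -0.88  0.  ] jawyaw -117.96888323516129 j [-0.11  0.37 -0.26 -0.   -0.95  1.19]
shift [24.24  1.4   2.72]
```

View pics/d_side.png

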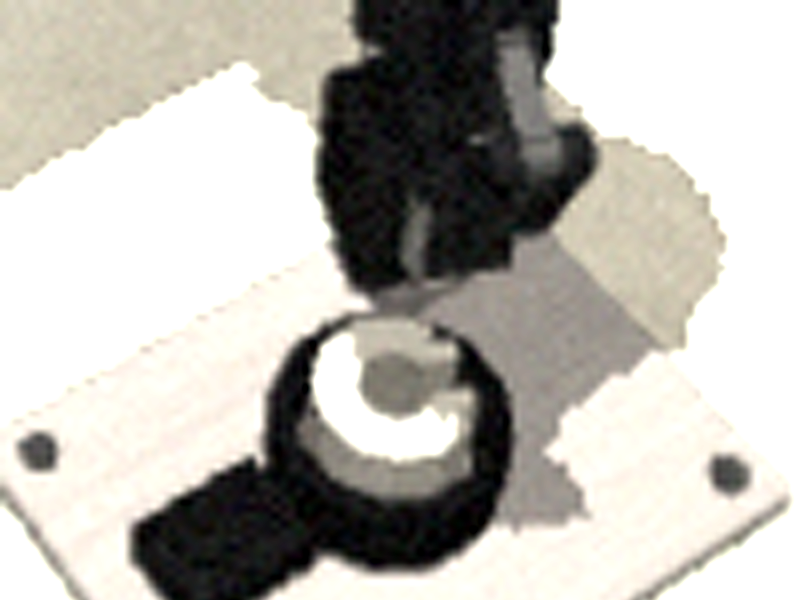

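View pics/d_top.png

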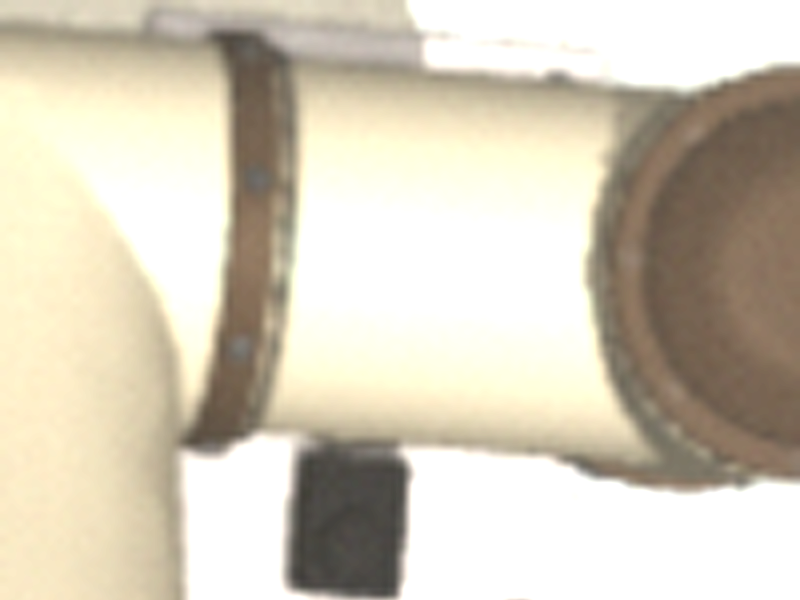

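The top view is blocked by the arm. In the side view the socket is clear at (395,390) and the nest hangs just above and behind it. I'll raise the nest slightly, move it off to the side and measure the shank against the background.

```bash
python3 -c "
from h import *
s,p,R=tool()
d=get_image('side');c=p+[0,0,13.5]
q=proj(d,[523,-221,90])[0].astype(int)-[50,40]
im=cv2.convertScaleAbs(cv2.resize(d['img'][q[1]:q[1]+80,q[0]:q[0]+100],(800,640),interpolation=cv2.INTER_CUBIC)[:,:,::-1],alpha=3.2)
a=np.linspace(0,2*np.pi,40)
def circ(z,r):return c+np.c_[r*np.cos(a),r*np.sin(a),0*a+z]
for z,r,col in((-32,21,(0,0,255)),(-24,21,(0,0,255)),(-32,10,(255,0,0)),(-58,10,(255,0,0))):
  P=((proj(d,circ(z,r))-q+.5)*8).astype(int); cv2.polylines(im,[P],True,col,1)
cv2.imwrite('pics/e.png',im[:600])
"
```

```text
(no output)
```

View pics/e.png

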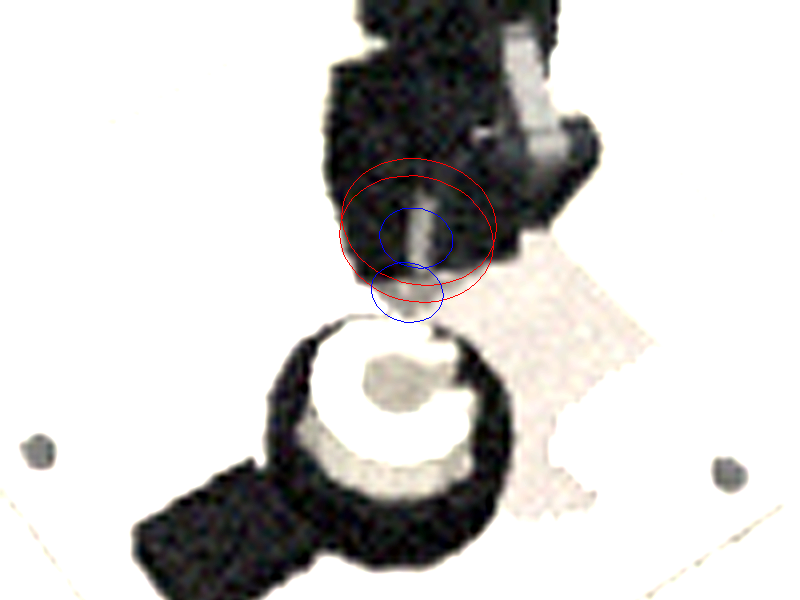

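The projected shank tip (lower blue circle, centre (407,292)) lies on the grey blob in the image, so the nest sits in the hand as assumed. I'll lower it to just above the bore.

Call:
apply_moves:
  targets: "15 1.5 1.9 0 1; 30 1.5 1.9 0 1; 36 1.5 1.9 0 1; 36 1.5 1.9 0 1; 36 1.5 1.9 0 1"

```text
clock: 5.7
position: [525.3, -221.3, 110.5]
ee_rot: [0.606, 0.364, -0.606, 0.365]
contact_force: [-0.3, 0.2, -2.5]
gripper_width: 37.2
```

```bash
cat > look.py <<'E'
from h import *
import sys
rep((523.6,-220.4,100))
s,p,R=tool()
d=get_image('side');c=p+[0,0,13.5]
q=proj(d,[523,-221,90])[0].astype(int)-[50,30]
im=cv2.convertScaleAbs(cv2.resize(d['img'][q[1]:q[1]+75,q[0]:q[0]+100],(800,600),interpolation=cv2.INTER_CUBIC)[:,:,::-1],alpha=2.2)
a=np.linspace(0,2*np.pi,40)
def circ(z,r):return c+np.c_[r*np.cos(a),r*np.sin(a),0*a+z]
if len(sys.argv)>2:
 for z,r,col in((-32,21,(0,0,255)),(-58,10,(255,0,0))):
  P=((proj(d,circ(z,r))-q+.5)*8).astype(int); cv2.polylines(im,[P],True,col,1)
cv2.imwrite(f'pics/{sys.argv[1]}.png',im)
E
python3 look.py f 1
```

```text
t 5.7 pos [ 525.28 -221.27  110.53] F [-0.33  0.18 -2.47] M [-0.   -0.01  0.02] w 37.2
x [ 0. -0. -1.] y [ 0.88 -0.47  0.  ] z [-0.47 -0.88  0.  ] jawyaw -117.9643334622412 j [-0.11  0.41 -0.29  0.   -0.87  1.2 ]
shift [10.53 -1.9   0.02]
```

View pics/f.png

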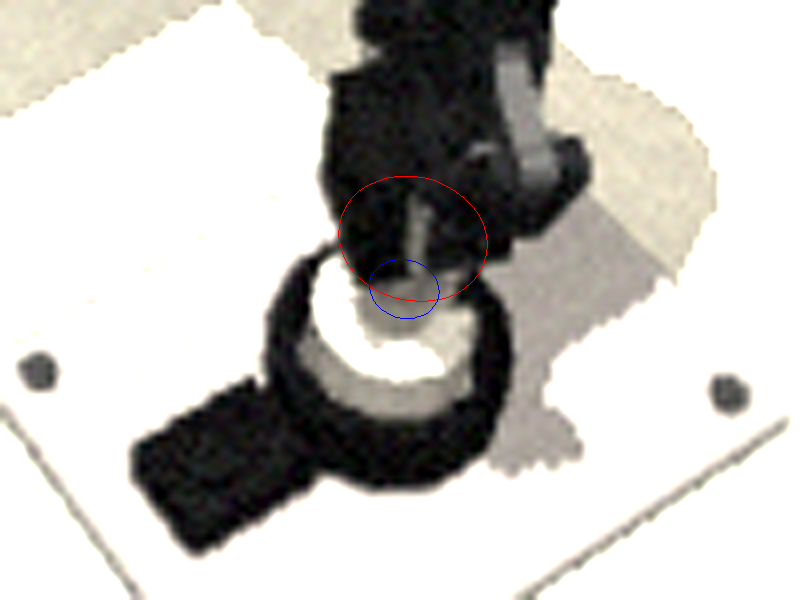

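The tip (blue, centre x≈404) is about 2 mm right of the bore (x≈398), which matches the pose error. I'll correct that and lower gently.

Call:
apply_moves:
  targets: "0 -1.9 0 0 1; 3 -1.9 0 0 1; 6 -1.9 0 0 1; 9 -1.9 0 0 1; 12 -1.9 0 0 1; 13 -1.9 0 0 1; 13 -1.9 0 0 1"

```text
clock: 6.33
position: [523.5, -220.7, 96.8]
ee_rot: [0.606, 0.364, -0.606, 0.364]
contact_force: [-0.1, -1.0, -4.0]
gripper_width: 37.2
```

```bash
python3 look.py g 1
```

```text
t 6.33 pos [ 523.5  -220.71   96.76] F [-0.06 -0.97 -4.03] M [-0.29 -0.28 -0.03] w 37.2
x [ 0. -0. -1.] y [ 0.88 -0.47  0.  ] z [-0.47 -0.88  0.  ] jawyaw -118.0139034643207 j [-0.11  0.42 -0.31  0.   -0.84  1.2 ]
shift [-3.24 -0.06 -0.32]
```

View pics/g.png

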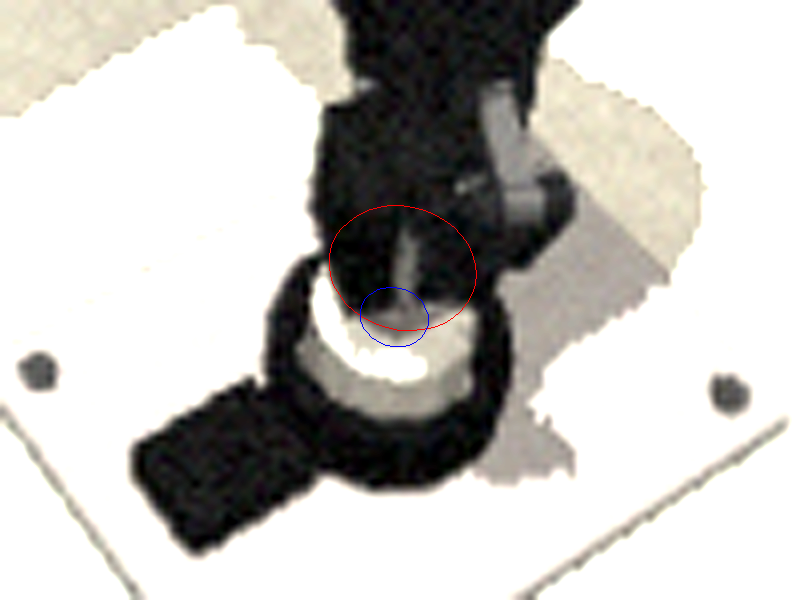

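Call:
apply_moves:
  targets: "3 0 0 0 1; 5 0 0 0 1; 7 0 0 0 1; 9 0 0 0 1; 11 0 0 0 1; 11 0 0 0 1"

```text
clock: 6.88
position: [523.6, -220.7, 85.8]
ee_rot: [0.606, 0.364, -0.606, 0.364]
contact_force: [1.3, -2.5, -3.4]
gripper_width: 37.0
```

```bash
python3 look.py g2
```

```text
t 6.88 pos [ 523.58 -220.68   85.79] F [ 1.35 -2.55 -3.42] M [-0.59 -0.68  0.02] w 37.0
x [ 0. -0. -1.] y [ 0.88 -0.47  0.  ] z [-0.47 -0.88 -0.  ] jawyaw -118.00952295101376 j [-0.11  0.44 -0.32  0.   -0.81  1.2 ]
shift [-14.21  -0.1   -0.26]
```

View pics/g2.png

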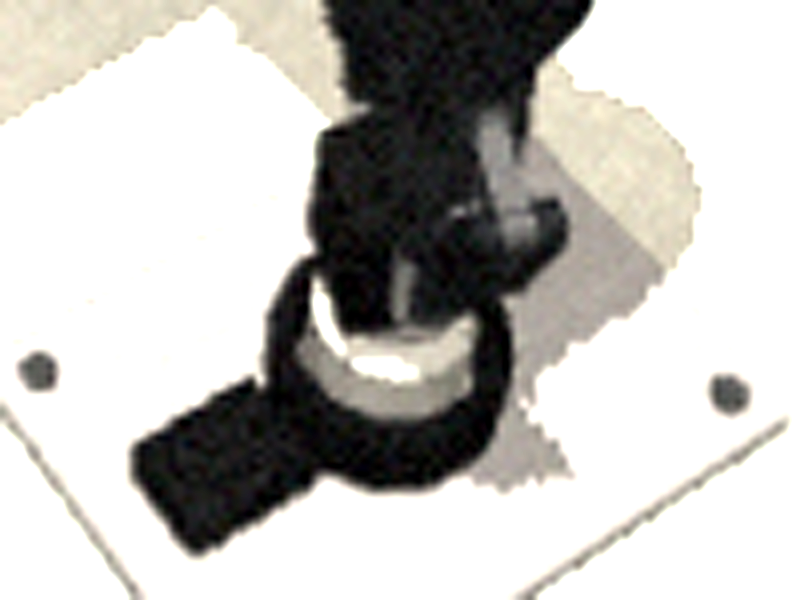

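There is no upward force yet, and the key's lower end is already about 5 mm below the ring top, so it has found the slot. I'll relieve the side load slightly and keep going down.

Call:
apply_moves:
  targets: "2 0.5 0.3 0 1; 4 0.5 0.3 0 1; 6 0.5 0.3 0 1; 8 0.5 0.3 0 1; 10 0.5 0.3 0 1; 11 0.5 0.3 0 1; 11 0.5 0.3 0 1"

```text
clock: 7.52
position: [523.5, -221.0, 74.7]
ee_rot: [-0.606, -0.364, 0.606, -0.364]
contact_force: [1.3, -1.4, -4.2]
gripper_width: 37.4
```

```bash
python3 look.py g3
```

```text
t 7.52 pos [ 523.47 -221.01   74.68] F [ 1.32 -1.42 -4.21] M [-0.37 -0.69  0.04] w 37.4
x [-0.  0. -1.] y [ 0.88 -0.47 -0.  ] z [-0.47 -0.88  0.  ] jawyaw -118.01747244707664 j [-0.11  0.45 -0.33 -0.   -0.79  1.2 ]
shift [-25.32  -0.17  -0.6 ]
```

View pics/g3.png

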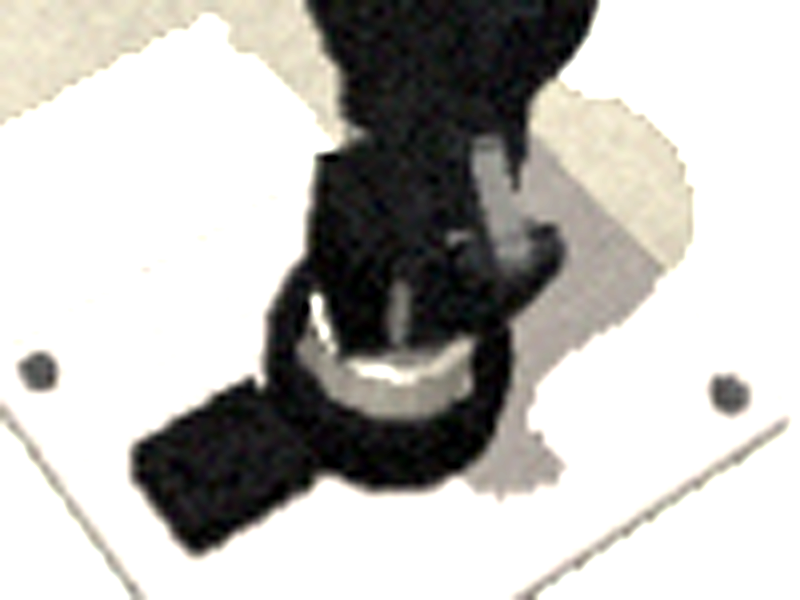

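Call:
apply_moves:
  targets: "1 0.2 0 0 1; 2 0.2 0 0 1; 3 0.2 0 0 1; 4 0.2 0 0 1; 4 0.2 0 0 1; 4 0.2 0 0 1"

```text
clock: 8.07
position: [523.6, -221.1, 71.4]
ee_rot: [0.606, 0.364, -0.606, 0.364]
contact_force: [-1.0, 1.6, 4.6]
gripper_width: 37.2
```

Call:
apply_moves:
  targets: "2 0 0 0 1; 4 0 0 0 1; 4 0 0 0 1; 4 0 0 0 1"

```text
clock: 8.4
position: [523.6, -221.1, 67.8]
ee_rot: [-0.606, -0.364, 0.606, -0.364]
contact_force: [-2.2, 2.4, 8.2]
gripper_width: 37.1
```

```bash
python3 look.py g4
```

```text
t 8.4 pos [ 523.58 -221.07   67.83] F [-2.18  2.43  8.19] M [0.68 0.56 0.03] w 37.1
x [-0. -0. -1.] y [ 0.88 -0.47 -0.  ] z [-0.47 -0.88  0.  ] jawyaw -117.99926066523514 j [-0.11  0.46 -0.34  0.   -0.77  1.2 ]
shift [-32.17  -0.3   -0.6 ]
```

View pics/g4.png

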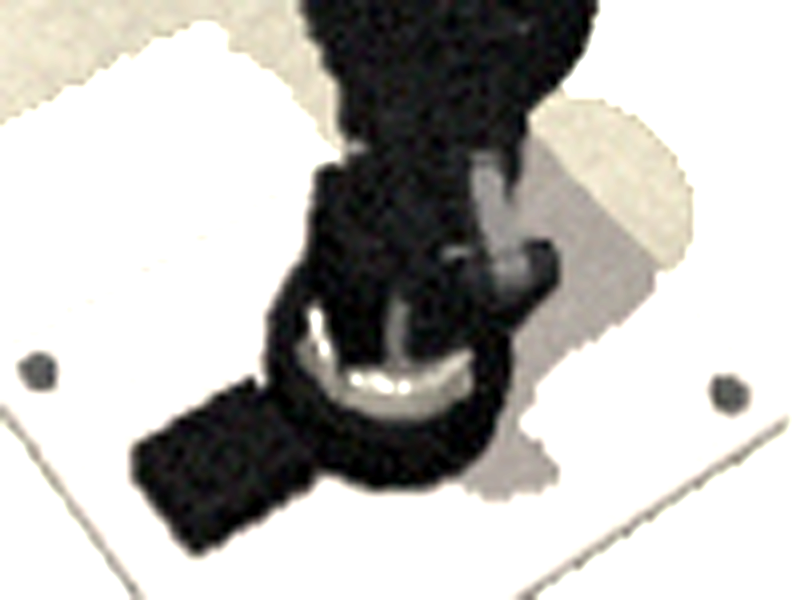

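The socket's side wall is visibly shorter now, so it is sinking under the nest. I'll keep pushing to the stop.

Call:
apply_moves:
  targets: "2 0 0 0 1; 4 0 0 0 1; 6 0 0 0 1; 6 0 0 0 1; 6 0 0 0 1"

```text
clock: 8.87
position: [523.7, -221.1, 66.3]
ee_rot: [0.606, 0.364, -0.606, 0.365]
contact_force: [-10.4, 7.4, 31.9]
gripper_width: 37.3
```

Call:
apply_moves:
  targets: "2 0 0 0 1; 4 0 0 0 1; 4 0 0 0 1; 4 0 0 0 1"

```text
clock: 9.2
position: [523.8, -221.2, 66.2]
ee_rot: [0.606, 0.364, -0.606, 0.366]
contact_force: [-16.7, 11.5, 52.6]
gripper_width: 37.3
```

```bash
python3 look.py g5
```

```text
t 9.2 pos [ 523.77 -221.17   66.2 ] F [-16.67  11.51  52.58] M [ 3.63  4.85 -0.2 ] w 37.3
x [ 0. -0. -1.] y [ 0.88 -0.47  0.  ] z [-0.47 -0.88  0.  ] jawyaw -117.86680867077087 j [-0.11  0.46 -0.34  0.   -0.77  1.2 ]
shift [-33.8   -0.43  -0.56]
```

View pics/g5.png

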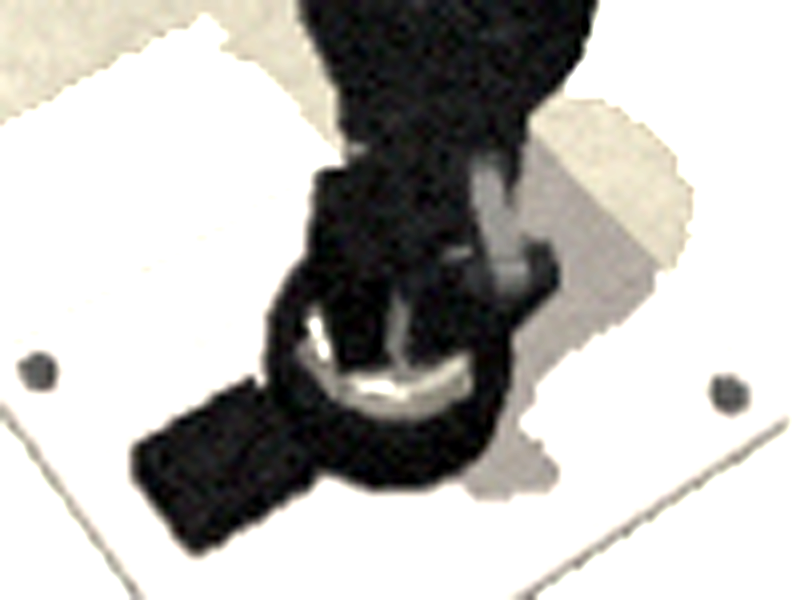

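The arm hit the hard stop at TCP z≈66.3, as predicted, and the push has risen to 52 N. I'll ease off to about 25 N.

Call:
apply_moves:
  targets: "-2 0 0 0 1; -4 0 0 0 1; -5 0 0 0 1; -5 0 0 0 1; -5 0 0 0 1; -5 0 0 0 1"

```text
clock: 9.75
position: [523.6, -221.1, 66.4]
ee_rot: [0.606, 0.364, -0.606, 0.365]
contact_force: [-7.7, 5.0, 26.4]
gripper_width: 37.1
```

```bash
python3 look.py g6 1
```

```text
t 9.75 pos [ 523.65 -221.11   66.35] F [-7.72  4.96 26.43] M [ 1.99  2.35 -0.09] w 37.1
x [ 0. -0. -1.] y [ 0.88 -0.47  0.  ] z [-0.47 -0.88  0.  ] jawyaw -117.94646027084279 j [-0.11  0.46 -0.34  0.   -0.77  1.2 ]
shift [-33.65  -0.33  -0.58]
```

View pics/g6.png

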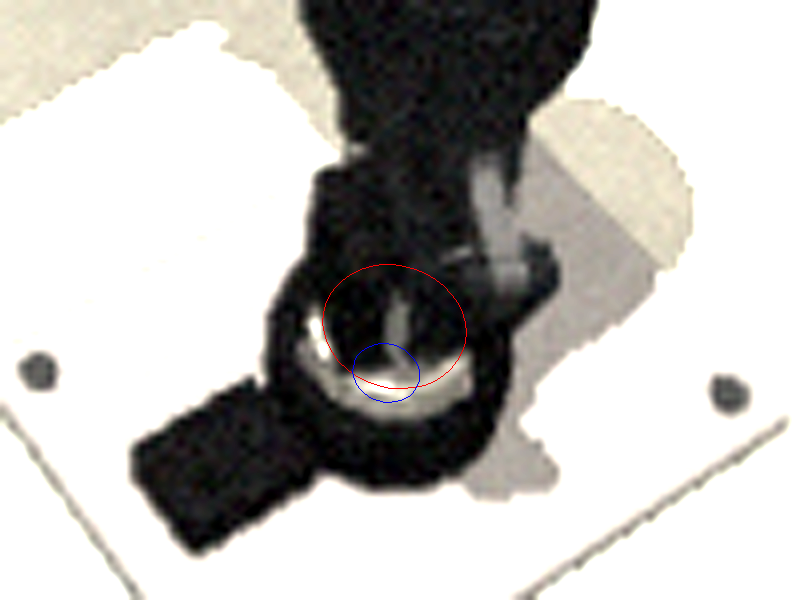

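```bash
python3 -c "
from bench import job
print(job.job_done())
from h import *
rep()"
```

```text
the job is handed in; nothing more can be done
None
the job is handed in; nothing more can be done
```

I fitted the vial nest to the capping station and handed the job in while still gripping it and pushing down with about 26 N. The verdict isn't reported, so the checks below are my own.

- **What I did:** I gripped the nest across its flat sides and lifted it out of the parking block. I turned the key to the slot direction seen in the images (about -28°) and lowered the shank into the socket. The key went straight into the slot, so no turning search was needed. I then pushed until the force rose sharply at the stop. It peaked at about 53 N, and I eased it back.
- **Last checks:** The fingertip height was 66.35 mm against about 66.5 mm predicted for flange home and socket fully down. Position was (523.6, -221.1) mm, the tool was vertical, and the fingers held at 37 mm. The last side picture shows the flange on the ring and the socket sunk towards its collar. The job was finished at about 9.8 s.
- **What disagreed:**
  - The two cameras put the socket centre about 2 mm apart, and triangulated its top at 58.8 mm instead of 56 mm. That is roughly the calibration error.
  - The top camera was blocked by the arm over the station, so the final state rests on the side view and the arm's own readings.
  - A side load of about 9 N remained during the final push.
  - I did not check the vials and spanner in a final picture; the arm's path passed well clear of them.
  - I got no state reading after handing in.

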